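# Slide a vial rack in behind the sensor post and bolt it into its bay

### The arm

A 6-joint arm with a two-finger parallel gripper is mounted at the origin on a cart in front of the work surface, level with it; the furniture and walls round the work are solid. World frame = base frame: x ahead of the robot, y to its left, z up, the work surface at z = 0. Lengths are in m, angles in rad, forces in N, time in s.
With the tool pointing down it reaches from about 0.35 to 0.85 m from the base axis. Payload 8.1 kg.
Tool frame: the origin (TCP) lies midway between the tips of the shut fingers; the grasp point (between the pads) lies 19 mm behind it; z points along the fingers, y is the direction in which the jaws open and shut (so a half turn about z gives the same grasp; the last joint's range is limited). The gripper opens to 85 mm and grips with 20 to 120 N. Pads are 22 mm wide; open, the fingers measure 114 mm over their backs; the gripper's body (76 mm by 85 mm) begins 54 mm behind the grasp point. The pads swing forward as they close: fully open they stand 13 mm farther back than shut.
Start: joints at [1.198, 0.13, 1.488, -0, 1.523, -0.085], TCP at [0.17, 0.575, 0.231] pointing down, gripper open.
Joint ranges: [-2.96, 2.96], [-0.89, 2.26], [0.02, 2.5], [-1.34, 4.48], [0, 2.73], [-2.66, 2.66]. Speed limits (rad/s): [2.39, 2.39, 2.79, 3.14, 3.14, 3.14].

### API

Orientations are given as a unit quaternion [x, y, z, w].
In Python, from cell import readout, imaging, order gives the robot as it stands. The module is installed in compiled form; this text tells all that it offers.
- The arm moves only by the tool arm_command, never from a script. Its argument "moves" is a list that holds one entry, the list of rows, each a list of 7 numbers: the shift along the world's x, y, z in m, then the turn, a rotation vector about the world's x, y, z in degrees, then the finger opening in m, from 0 to 0.0854. In form: [[[dx, dy, dz, rx, ry, rz, fingers], ...]]. A call has 1 to 5 rows; each row shifts and turns the pose as measured when the row begins; what a row does not reach is not made up. A row lasts 1/12 s, in which the tool goes at most 41.7 mm and 7.16 degrees, less where a joint would pass 70% of its speed; a pose out of reach is approached as far as the arm can. A call with a gripper value outside its range is refused whole. The fingers move at their own pace and stop on an object; "newtons" is the grip in N (left out, the last holds). Time passes only in rows, so rows that do not move let the fingers close. It gives the time, the measured TCP pose, the force and the opening at its end, in the units of the state.
- readout.get_obs(): the state, without advancing time (a new reading comes with each control period).
- imaging.camera(name): name is "side" or "top"; returns a dict with "frame" (384x512x3 uint8, red, green, blue), "K" (3x3 intrinsics, pixels), "pose" (4x4, takes a point from camera to world coordinates). Camera axes: x right, y down, z forward; pixel columns grow to the right and rows downward; lengths in m; the calibration is good to about 2 mm. A picture is of the moment at which its call begins. There is no depth.
- order.job_done(): hands the job in, once; it reports no verdict.
The state is a dict: "time": time; "joint_pos": joint angles; "qvel": joint speeds; "effort": joint torques, N m; "tcp_pos": TCP position; "tcp_rot": TCP orientation; "ft_force": force on the tool from outside, world axes, zero at the start; "ft_torque": the same for the moment, N m; "gripper_width": finger opening in m.
Only numpy, scipy, OpenCV 4.12 (cv2) and the standard library are available. Lean on these libraries where they do the work, as an engineer would, in place of code of your own. Each camera call takes 0.05 s, during which the arm holds its last target. There are 200 camera calls.

### The job

Push the loaded vial rack along the worktop into its bay: work its left end in behind the sensor post first, then push the right end in until the whole back of the rack stands home against the back fence, and push the slide bolt fully across in front of it. Only push, with the fingertips against the rack's outer sides and ends: never straddle, lift or tip the rack or take out a vial, and leave the beaker, the bottle and the timer where they stand.

Things in the scene. Friction and masses are not known exactly. Their poses are not given: they have to be found in the camera images.
- rack: Loose white plastic vial rack, a rectangular block 42 mm (x) by 260 mm (y, the long way) by 36 mm high, end edges rounded 4 mm, 0.4 to 0.65 kg loaded; six pockets in a row, four with a vial. Origin: centre of the underside; z up, +x is its back face, +y its left end. Starts on the worktop in front of the bay, right of the post, within about 13 deg of parallel to the back fence; slides freely.
- rack_left_end (a point): Centre of the rack's left (+y) end face, 18 mm above its underside.
- rack_right_end (a point): Centre of the rack's right (-y) end face, 18 mm above its underside.
- bay: Fixed rack bay of bare aluminium angle: back fence, left stop, short right wall, 4 mm thick, 32 mm high, no floor, open to the front. Origin: on the worktop at the middle of the back fence's front face; +x away from the robot through the fence, +y left along it. The rack's back face belongs at x = 0, its front then at x = -42 mm. Inner length 272 mm. 3 mm thick screw feet outside the walls.
- bay_left_stop (a point): On the worktop, at the left stop's inner face where it meets the back fence (y = +136 mm of the bay); the stop runs from here 62 mm towards the robot.
- bay_right_wall (a point): On the worktop, at the right wall's inner face where it meets the back fence (y = -136 mm of the bay); the wall runs straight 29 mm towards the robot, then splays outward as a lead-in and ends 45 mm in front of the fence, about 9 mm further out. Right of it, 41 to 71 mm in front of the fence, is the bolt's plate, to y = -236 mm.
- post: Fixed steel sensor post in front of the left part of the bay, 72 mm high: foot 28 mm across and 5 mm high, column 20 mm across, black sensor head 22 mm square on top. Origin: centre of its foot; axes parallel to the bay's. It stands 84 mm in front of the back fence (70 mm clear behind its foot), 44 to 58 mm right of the left stop. The gap from post to right wall is shorter than the rack.
- bolt (a joint): Travel in m of the steel slide bolt right of the bay: 0 = withdrawn to the right, 0.040 = fully shot to the left (+y of the bay). Stiff (about 1.5 N), stays where it is left. Its bar, 10 mm square, 17 to 27 mm above the worktop, runs 51 to 61 mm in front of the fence; its nose is at y = -148 mm of the bay withdrawn, -108 mm shot, then in front of the rack's right end.
- bolt_knob (a point): On the axis of the bolt's upright round knob, 46 mm above the worktop: 15 mm across from 37 to 55 mm (top), a thin stem and the bar's end below. Moves with the bolt from y = -225 mm (withdrawn) to y = -185 mm (shot) of the bay, at x = -56 mm. Push it from the right.
- rack_vial_1: Capped plastic sample vial, 28 mm across, 55 mm high, 20 g, standing loosely in a rack pocket at y = -101 mm of the rack, its top 62 mm above the worktop. Origin: centre of its underside.
- rack_vial_2: Capped plastic sample vial, 28 mm across, 55 mm high, 20 g, standing loosely in a rack pocket at y = -61 mm of the rack, its top 62 mm above the worktop. Origin: centre of its underside.
- rack_vial_3: Capped plastic sample vial, 28 mm across, 55 mm high, 20 g, standing loosely in a rack pocket at y = 20 mm of the rack, its top 62 mm above the worktop. Origin: centre of its underside.
- rack_vial_4: Capped plastic sample vial, 28 mm across, 55 mm high, 20 g, standing loosely in a rack pocket at y = 101 mm of the rack, its top 62 mm above the worktop. Origin: centre of its underside.
- beaker: Bystander: glass beaker 76 mm across, 95 mm high, to the left of the work, nearer the robot. Origin: centre of the underside.
- bottle: Bystander: brown screw-cap bottle 62 mm across, 128 mm high, to the left of the bay. Origin: centre of the underside.
- timer: Bystander: flat white bench timer, 68 x 68 x 19 mm, to the right of the bolt. Origin: centre of the underside.
There are look-alikes about, which are no part of the job. What is shaped like the rack_vial_4 but green or orange is not meant.

How it is judged:
On the way, in this order (a step that is already met when the one before it is completed fails the run):
1. the rack's left end is in behind the post: in the gap between post and back fence, past the post's centre (y of rack_left_end in the frame of post above 0 m and x of rack_left_end in the frame of post above 0.02 m), for 0.1 s.
2. the rack is home: both ends within 6 mm of standing against the back fence, the bolt not yet across (x of each of rack_left_end, rack_right_end in the frame of bay above -0.027 m and y of rack_left_end in the frame of bay below 0.14 m and y of rack_right_end in the frame of bay above -0.14 m and value of joint bolt below 0.015 m), for 0.2 s.
3. the bolt is across in front of the rack (value of joint bolt above 0.034 m), for 0.2 s.
At the end, for the whole second after the job is handed in: The rack rests flat and still on the worktop inside the bay, the back of both its ends within 6 mm of the back fence; the bolt is shot at least 34 mm of its 40 mm; the four vials stand in their pockets (x of each of rack_left_end, rack_right_end in the frame of bay above -0.027 m and y of rack_left_end in the frame of bay below 0.14 m and y of rack_right_end in the frame of bay above -0.14 m and value of joint bolt above 0.034 m and height (world z) of rack below 0.004 m and angle between rack's own z axis and vertical below 0.05 rad and linear speed of rack below 0.01 m/s and z of each of rack_vial_1, rack_vial_2, rack_vial_3, rack_vial_4 in the frame of rack below 0.015 m); the robot touches nothing.
It fails at once if the rack is lifted more than 8 mm or tipped (height (world z) of rack above 0.008 m or angle between rack's own z axis and vertical above 0.15 rad).
It fails at once if a vial is lifted more than 10 mm in its pocket or taken out (z of any of rack_vial_1, rack_vial_2, rack_vial_3, rack_vial_4 in the frame of rack above 0.017 m).
It fails at once if the fingers straddle the rack or reach into it (the point between the pads is inside its outline, below 50 mm) (x of the grasp point in the frame of rack between -0.013 and 0.013 m and y of the grasp point in the frame of rack between -0.12 and 0.12 m and z of the grasp point in the frame of rack below 0.05 m).
It fails at once if the beaker, the bottle or the timer is moved more than 15 mm or tipped (distance of any of beaker, bottle, timer from where it was at the start of the episode above 0.015 m or angle between any of beaker, bottle, timer's own z axis and vertical above 0.2 rad).
It also fails if it takes over 72 s, if anything falls off the work surface, if the arm or the gripper's body presses on something with over 40 N, if the wrist force passes 120 N, or if a joint passes its speed limit or range.

## Working session

There is one attempt and no reset: what is moved stays moved. The work goes in short steps, Python scripts to look and compute and a tool call to move; the robot and the scene stay as the last step left them, time stands still between calls to the robot, and variables do not carry over. Pictures are saved under pics/ and viewed, about 8 in all and at most 12, crops included, and the job is handed in when it is done.

Besides the shell and the picture viewer there is one more tool, called after "Request:" as a command line: name --argument value ..., lists and objects as JSON in quotes. arm_command: Moves the arm, as the interface text tells. Its arguments: {"type":"object","properties":{"moves":{"type":"array"},"newtons":{"type":"number"}},"required":["moves"]}

```bash
mkdir -p pics; cat > h.py <<'E'
import numpy as np, cv2
from cell import readout, imaging, order
def shot(n,fn=None):
    c=imaging.camera(n); im=c["frame"][:,:,::-1].copy()
    if fn: cv2.imwrite("pics/"+fn,im)
    return im,np.array(c["K"]),np.array(c["pose"])
def ray(K,P,uv,z):
    d=P[:3,:3]@np.linalg.inv(K)@np.array([uv[0],uv[1],1.]); o=P[:3,3]
    return o+d*(z-o[2])/d[2]
def proj(K,P,X):
    p=P[:3,:3].T@(np.array(X)-P[:3,3]); p=K@p; return p[:2]/p[2]
E
python3 - <<'E'
from h import *
a,K,P=shot("top","top0.png");print(K,P)
b,K2,P2=shot("side","side0.png");print(K2,P2)
np.savez("cal.npz",K=K,P=P,K2=K2,P2=P2)
cv2.imwrite("pics/top0x.png",cv2.resize(a,(800,600),interpolation=cv2.INTER_CUBIC))
cv2.imwrite("pics/side0x.png",cv2.resize(b,(800,600),interpolation=cv2.INTER_CUBIC))
o=readout.get_obs();print({k:np.round(v,3) for k,v in o.items()})
E
```

```text
[[397.03949725   0.         258.92387953]
 [  0.         397.03949725 200.16082987]
 [  0.           0.           1.        ]] [[ 0.02382705 -0.97570078  0.21780783  0.28946905]
 [-0.99969236 -0.02175289  0.01191606 -0.03406035]
 [-0.00688856 -0.21802475 -0.97591893  1.21501386]
 [ 0.          0.          0.          1.        ]]
[[404.19900062   0.         264.55796219]
 [  0.         404.19900062 191.78532086]
 [  0.           0.           1.        ]] [[ 0.80526321 -0.38146506  0.45391141  0.08250561]
 [-0.59264695 -0.54096947  0.59675926 -0.66426234]
 [ 0.01790941 -0.74955749 -0.66169692  0.74786217]
 [ 0.          0.          0.          1.        ]]
{'time': np.float64(0.1), 'joint_pos': array([ 1.198,  0.131,  1.489, -0.   ,  1.523, -0.085]), 'qvel': array([ 0.   , -0.004, -0.003,  0.002, -0.   , -0.001]), 'effort': array([ 2.0000e-03, -5.7095e+01, -5.0194e+01, -0.0000e+00,  8.0000e-03,
        0.0000e+00]), 'tcp_pos': array([0.17 , 0.575, 0.23 ]), 'tcp_rot': array([ 0.143,  0.99 , -0.001, -0.   ]), 'ft_force': array([ 0.322, -0.412, -0.067]), 'ft_torque': array([0.044, 0.033, 0.006]), 'gripper_width': np.float64(0.086)}
```

View pics/top0x.png

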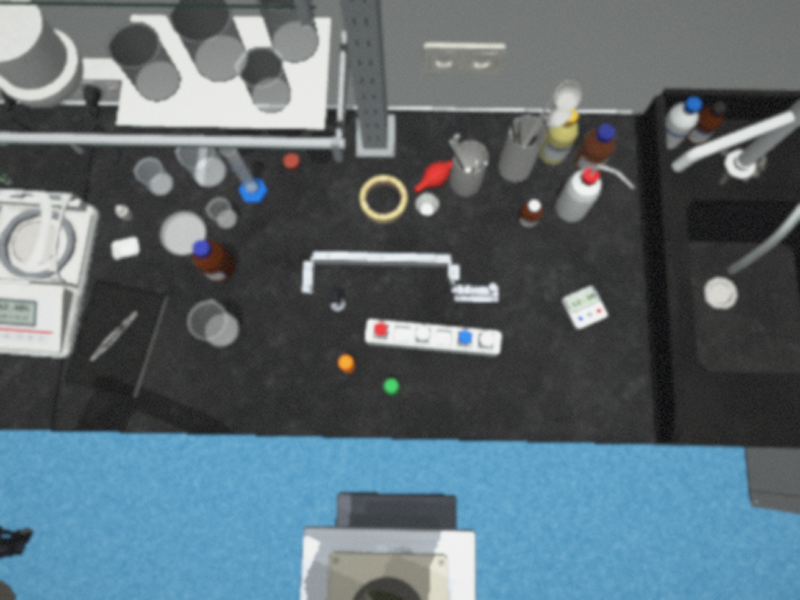

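View pics/side0x.png

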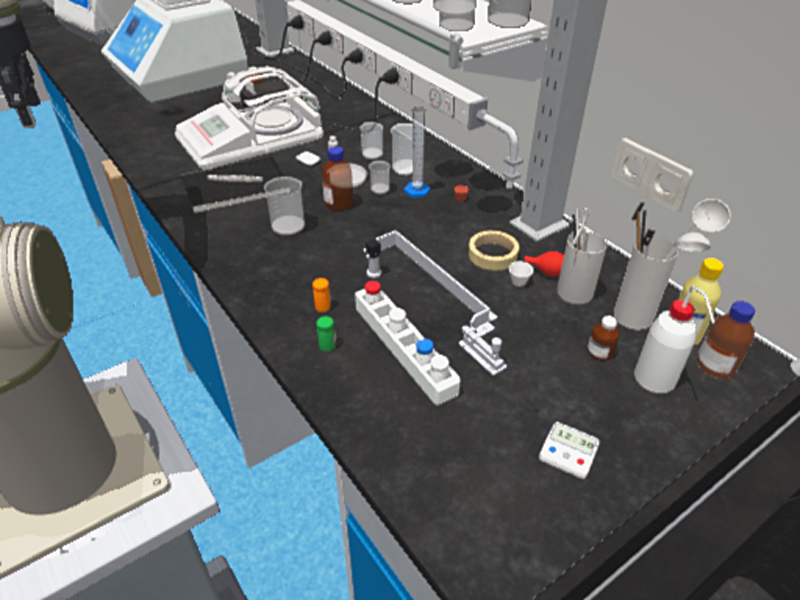

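The top picture (800x600) shows the rack at (367-502, 320-355), the bay fence along (312-450, 258) and the post at (338,300). The bolt is at (455-497, 292) with its knob at about (493,288), and the timer is at (585,307). The loose orange (346,363) and green (391,386) vials are look-alikes, not part of the job, and rack_vial_4 is the red-capped one in the rack. Next I measure.

```bash
python3 - <<'E'
from h import *
c=np.load("cal.npz");K,P,K2,P2=[c[k] for k in("K","P","K2","P2")]
a=cv2.imread("pics/top0.png");b=cv2.imread("pics/side0.png")
s=.64
def comps(im,lo,box,z,K,P):
    x0,y0,x1,y1=box;h=cv2.cvtColor(im,cv2.COLOR_BGR2GRAY)
    m=np.zeros_like(h);m[y0:y1,x0:x1]=(h[y0:y1,x0:x1]>lo)*255
    cs,_=cv2.findContours(m,0,1)
    for q in cs:
        if cv2.contourArea(q)<15: continue
        r=cv2.minAreaRect(q);bx=cv2.boxPoints(r)
        print("area",cv2.contourArea(q),np.round(bx,1).tolist());print([np.round(ray(K,P,p,z)[:2],3).tolist() for p in bx])
print("rack");comps(a,150,(225,200,325,232),.036,K,P)
print("bay");comps(a,120,(185,155,325,195),.032,K,P)
# top crop & side crop
cr=cv2.resize(a[150:260,185:335],None,fx=5.3,fy=5.3,interpolation=cv2.INTER_CUBIC);cv2.imwrite("pics/c1.png",cr)
cr=cv2.resize(b[140:265,195:335],None,fx=4.8,fy=4.8,interpolation=cv2.INTER_CUBIC);cv2.imwrite("pics/c2.png",cr)
E
```

```text
rack
area 1237.5 [[233.0, 218.8000030517578], [234.39999389648438, 203.39999389648438], [320.79998779296875, 211.39999389648438], [319.3999938964844, 226.8000030517578]]
[[0.493, 0.057], [0.541, 0.055], [0.522, -0.207], [0.475, -0.203]]
bay
area 984.5 [[192.1999969482422, 186.89999389648438], [193.89999389648438, 156.89999389648438], [319.6000061035156, 163.89999389648438], [317.8999938964844, 193.89999389648438]]
[[0.591, 0.187], [0.688, 0.187], [0.673, -0.206], [0.577, -0.2]]
```

View pics/c1.png

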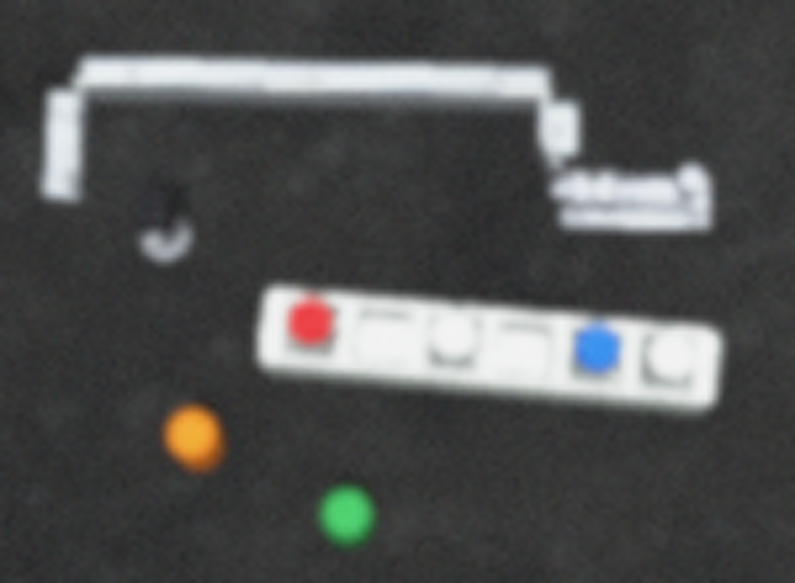

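View pics/c2.png

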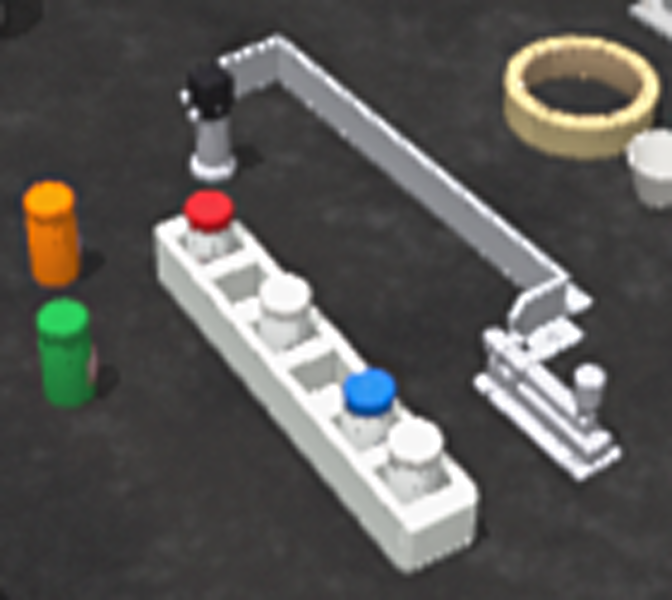

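Both crops agree with the description: orange and green stand in front of the rack, the red cap is at its left end, and the knob is at c2 (590,380). Now I convert the hand-picked points to positions and check them against the given sizes.

```bash
python3 - <<'E'
from h import *
c=np.load("cal.npz");K,P,K2,P2=[c[k] for k in("K","P","K2","P2")]
t=lambda u,v,z:np.round(ray(K,P,((u+.5)/5.3-.5+185,(v+.5)/5.3-.5+150),z)[:2],4)
s=lambda u,v,z:np.round(ray(K2,P2,((u+.5)/4.8-.5+195,(v+.5)/4.8-.5+140),z)[:2],4)
print("fence top back edge T",t(80,57,.032),t(548,68,.032),"front bottom T",t(82,99,0),t(541,106,0))
print("fence S: top-back L/R",s(278,35,.032),s(568,276,.032),"top-front L",s(278,43,.032))
print("left stop end outer/inner bottom T",t(42,197,.0),t(78,199,.0), "inner top",t(82,92,.032))
print("right wall inner top T",t(541,100,.032),t(541,150,.032))
print("knob T",t(692,172,.055),"S",s(592,372,.055))
print("plate S corners",s(478,383,.0),s(582,478,.0),s(620,455,0))
print("plate T corners",t(562,228,0.003),t(711,228,.003))
print("post foot T",t(165,245,0.0),"S centre",s(213,170,.005),"head S top",s(209,78,.072),"head T",t(162,190,.072))
print("rack S top corners FL,FR,BR",s(155,229,.036),s(408,528,.036),s(476,491,.036),"bottom FR",s(408,571,0))
print("rack T top",t(268,287,.036),t(722,327,.036),t(258,360,.036),t(705,402,.036))
for n,u,v in(("red",310,320),("blue",597,348),("w3",455,335),("w1",670,355)):print(n,t(u,v,.062))
for n,u,v in(("red",208,208),("blue",369,388),("w3",285,292),("w1",416,440)):print(n,s(u,v,.062))
print("orange",t(192,434,.055),s(50,198,.055),"green",t(346,514,.055),s(64,318,.055))
E
```

```text
fence top back edge T [0.6769 0.1686] [ 0.676  -0.1073] front bottom T [0.6609 0.1714] [ 0.6625 -0.1053]
fence S: top-back L/R [0.6665 0.1697] [ 0.6656 -0.1096] top-front L [0.6614 0.1625]
left stop end outer/inner bottom T [0.5994 0.1918] [0.5986 0.1702] inner top [0.6554 0.1662]
right wall inner top T [ 0.6563 -0.1034] [ 0.6259 -0.1037]
knob T [ 0.6082 -0.1884] S [ 0.6087 -0.1889]
plate S corners [ 0.5942 -0.1216] [ 0.5942 -0.2058] [ 0.6212 -0.2054]
plate T corners [ 0.5865 -0.1182] [ 0.5884 -0.2064]
post foot T [0.5716 0.117 ] S centre [0.5749 0.1079] head S top [0.5758 0.1106] head T [0.5865 0.1112]
rack S top corners FL,FR,BR [0.4988 0.0507] [ 0.4803 -0.2034] [ 0.5217 -0.2042] bottom FR [ 0.4835 -0.2018]
rack T top [0.5398 0.0522] [ 0.5223 -0.2074] [0.4973 0.0564] [ 0.4789 -0.1974]
red [0.516  0.0262]
blue [ 0.5037 -0.134 ]
w3 [ 0.5093 -0.0549]
w1 [ 0.5007 -0.1746]
red [0.5167 0.0228]
blue [ 0.5055 -0.138 ]
w3 [ 0.512  -0.0568]
w1 [ 0.5028 -0.179 ]
orange [0.4514 0.09  ] [0.4543 0.0874] green [0.409  0.0032] [ 0.4116 -0.0009]
```

Checks against the description:
- **Bay:** fence front at x≈0.6615, yaw ≈0, centre y≈0.031. The bay length comes out as 0.270, against 0.272 given.
- **Post:** about (0.577, 0.110).
- **Rack:** centre about (0.509, -0.076), yaw about -4°. The red to white cap spacing is 0.202, as given.

Plan: push the front face with the two open fingers while turning the rack to about -17°. Then slide it lengthwise behind the post, swing the right end home and shoot the bolt.

Request:
arm_command --moves '[[[0.03, -0.028, 0, 0, 0, 2.5, 0.085], [0.03, -0.028, 0, 0, 0, 2.5, 0.085], [0.03, -0.028, 0, 0, 0, 2.5, 0.085], [0.03, -0.028, 0, 0, 0, 2.5, 0.085], [0.03, -0.028, 0, 0, 0, 2.4, 0.085]]]'

```text
time: 0.52
tcp_pos: [0.3159, 0.4337, 0.2267]
tcp_rot: [0.025, 1.0, -0.002, -0.003]
ft_force: [0.5, 0.2, -0.8]
gripper_width: 0.0846
```

Request:
arm_command --moves '[[[0.018, -0.037, 0, 0, 0, 0, 0.085], [0.018, -0.037, 0, 0, 0, 0, 0.085], [0.018, -0.037, 0, 0, 0, 0, 0.085], [0.018, -0.037, 0, 0, 0, 0, 0.085], [0.018, -0.037, 0, 0, 0, 0, 0.085]]]'

```text
time: 0.93
tcp_pos: [0.4063, 0.2458, 0.2243]
tcp_rot: [0.023, 1.0, -0.003, -0.003]
ft_force: [1.1, 0.7, -1.3]
gripper_width: 0.085
```

Request:
arm_command --moves '[[[0.006, -0.04, 0, 0, 0, 0, 0.085], [0.006, -0.04, 0, 0, 0, 0, 0.085], [0.006, -0.04, 0, 0, 0, 0, 0.085], [0.006, -0.04, 0, 0, 0, 0, 0.085], [0.006, -0.04, 0, 0, 0, 0, 0.085]]]'

```text
time: 1.35
tcp_pos: [0.4357, 0.0397, 0.2226]
tcp_rot: [0.023, 1.0, -0.004, -0.004]
ft_force: [0.3, 0.6, 0.1]
gripper_width: 0.0848
```

Request:
arm_command --moves '[[[0.011, -0.041, 0, 0, 0, -1.5, 0.085], [0.011, -0.04, -0.008, 0, 0, 0, 0.085], [0, 0, -0.04, 0, 0, 0, 0.085], [0, 0, -0.04, 0, 0, 0, 0.085], [0, 0, -0.04, 0, 0, 0, 0.085]]]'

```text
time: 1.77
tcp_pos: [0.4634, -0.0523, 0.1021]
tcp_rot: [0.043, 0.999, -0.007, 0.007]
ft_force: [1.3, 0.2, -0.7]
gripper_width: 0.0851
```

Request:
arm_command --moves '[[[0, 0, -0.025, 0, 0, 0, 0.085], [0, 0, 0, 0, 0, 0, 0.085]]]'

```text
time: 1.93
tcp_pos: [0.4566, -0.0521, 0.0671]
tcp_rot: [0.044, 0.999, -0.006, 0.0]
ft_force: [-0.2, -0.1, -0.5]
gripper_width: 0.0849
```

```bash
python3 - <<'E'
from h import *
b,K2,P2=shot("side","s1.png");a,_,_=shot("top","t1.png")
x=np.vstack([cv2.resize(b[120:270,170:370],(800,600),interpolation=cv2.INTER_CUBIC)]);cv2.imwrite("pics/s1x.png",x)
E
```

```text
(no output)
```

View pics/s1x.png

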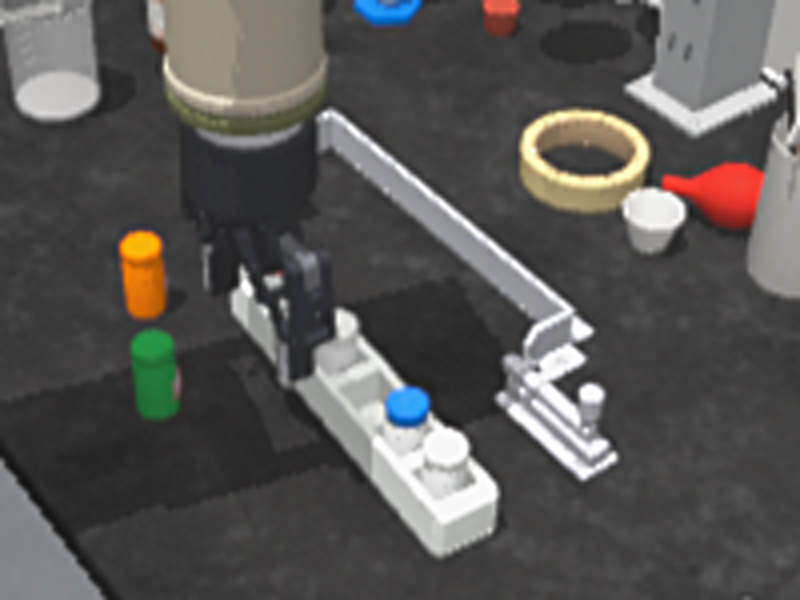

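The side view shows the open gripper in front of the rack's front face, its fingers lined up along the rack and clear of the green and orange vials. I lower and begin pushing.

Request:
arm_command --moves '[[[0, 0, -0.036, 0, 0, 0, 0.085], [0, 0, -0.02, 0, 0, 0, 0.085], [0, 0, -0.005, 0, 0, 0, 0.085], [0.01, 0, 0, 0, 0, 0, 0.085], [0.01, 0, 0, 0, 0, 0, 0.085]]]'

```text
time: 2.45
tcp_pos: [0.4882, -0.0532, 0.0219]
tcp_rot: [0.043, 0.999, -0.007, 0.01]
ft_force: [-4.6, 0.1, 2.4]
gripper_width: 0.0849
```

Request:
arm_command --moves '[[[-0.012, 0, 0, 0, 0, 0, 0.085], [-0.012, 0, 0, 0, 0, 0, 0.085], [0, 0, -0.017, 0, -0.5, 0, 0.085], [0, 0, -0.002, 0, 0, 0, 0.085], [0, 0, 0, 0, 0, 0, 0.085]]]'

```text
time: 2.87
tcp_pos: [0.4762, -0.0543, 0.0176]
tcp_rot: [0.041, 0.999, -0.009, 0.025]
ft_force: [0.6, -0.8, 0.4]
gripper_width: 0.0849
```

```bash
cat >> h.py <<'E'
def hsvc(im,lo,hi,box):
    x0,y0,x1,y1=box;h=cv2.cvtColor(im,cv2.COLOR_BGR2HSV);m=np.zeros(h.shape[:2],np.uint8)
    m[y0:y1,x0:x1]=cv2.inRange(h,np.array(lo),np.array(hi))[y0:y1,x0:x1]
    n,l,st,ce=cv2.connectedComponentsWithStats(m)
    if n<2: return None
    k=1+st[1:,4].argmax(); return ce[k],st[k,4]
def caps(tag):
    "red (y=+101) and blue (y=-61) cap tops in world, both views"
    for n in("top","side"):
        im,K,P=shot(n,tag+n+".png")
        box=(205,150,335,240) if n=="top" else (190,130,340,270)
        r=hsvc(im,(0,130,90),(6,255,255),box);b=hsvc(im,(100,130,90),(118,255,255),box)
        R=ray(K,P,r[0],.059)[:2] if r else None;B=ray(K,P,b[0],.059)[:2] if b else None
        print(n,"red",R,r and r[1],"blue",B,b and b[1])
        if r and b:
            u=R-B;d=np.hypot(*u);u/=d;c=B+u*.061;th=np.degrees(np.arctan2(u[0],u[1]))
            print("  spacing %.4f theta %.2f"%(d,th),"centre",c.round(4),"Lend",(c+.13*u).round(4),"Rend",(c-.13*u).round(4))
E
python3 -c "
from h import *
caps('m1')
o=readout.get_obs();print(o['tcp_pos'],o['tcp_rot'],o['ft_force'])
for n,t in(('top0','top'),):pass
c=np.load('cal.npz')
for n,K,P in(('top0',c['K'],c['P']),('side0',c['K2'],c['P2'])):
    im=cv2.imread('pics/%s.png'%n);box=(205,150,335,240) if n[0]=='t' else (190,130,340,270)
    print(n,[ray(K,P,hsvc(im,l,h,box)[0],.059)[:2] for l,h in(((0,130,90),(6,255,255)),((100,130,90),(118,255,255)))])
"
```

```text
top red None None blue None None
side red [ 0.78669574 -0.07126871] 19 blue [ 0.51241631 -0.13852215] 92
  spacing 0.2824 theta 76.22 centre [ 0.5717 -0.124 ] Lend [ 0.6979 -0.093 ] Rend [ 0.4454 -0.155 ]
[ 0.4762216  -0.05428169  0.01745644] [ 0.041187    0.99881139 -0.00881803  0.02452928] [-0.9059302   0.66981713  0.32195917]
top0 [array([0.52562207, 0.0254002 ]), array([ 0.50354248, -0.13396214])]
side0 [array([ 0.78669574, -0.07126871]), array([ 0.50594802, -0.13845071])]
```

Request:
arm_command --moves '[[[0, 0, -0.008, 0, 2.8, 0, 0.085], [0, 0, -0.006, 0, 0, 0, 0.085], [0, 0, 0, 0, 0, 0, 0.085]]]'

```text
time: 3.22
tcp_pos: [0.479, -0.0546, 0.0066]
tcp_rot: [0.041, 0.999, -0.01, 0.002]
ft_force: [-0.1, -0.0, 0.1]
gripper_width: 0.0849
```

```bash
sed -i 's/(190,130,340,270)/(190,130,300,270)/' h.py; python3 -c "
from h import *
caps('m2')
o=readout.get_obs();print(o['tcp_pos'],o['tcp_rot'],o['ft_force'],o['gripper_width'])
a=cv2.imread('pics/m2side.png');b=cv2.imread('pics/m2top.png')
cv2.imwrite('pics/m2x.png',np.hstack([cv2.resize(a[130:270,200:320],(400,467)),cv2.resize(b[130:250,200:320],(400,467))]))
"
```

```text
top red None None blue [ 0.50693455 -0.14158786] 7
side red None None blue [ 0.51120876 -0.13773405] 90
[ 0.47937473 -0.05475925  0.00739814] [ 0.0408419   0.99910901 -0.01033149  0.00252673] [ 0.42415792 -0.78368478  0.75041867] 0.08477986372709478
```

View pics/m2x.png

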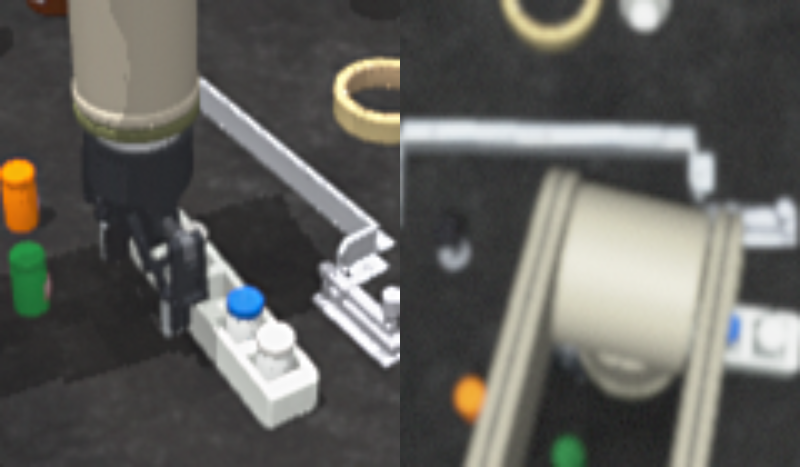

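The gripper is in front of the rack at z≈7 mm and the rack is untouched. The arm hides the left half from above. Now I push and turn together.

Request:
arm_command --moves '[[[0.01, 0, -0.002, 0, 0, -2.4, 0.085], [0.01, 0, 0, 0, 0, -2.4, 0.085], [0.01, -0.002, 0, 0, 0, -2.4, 0.085], [0.01, -0.002, 0, 0, 0, -2.4, 0.085], [0, 0, 0, 0, 0, 0, 0.085]]]'

```text
time: 3.73
tcp_pos: [0.5169, -0.0576, 0.0059]
tcp_rot: [0.128, 0.992, -0.01, -0.0]
ft_force: [-0.2, -0.3, -0.5]
gripper_width: 0.0847
```

```bash
python3 -c "
from h import *
caps('m3')
o=readout.get_obs();print(o['tcp_pos'],o['tcp_rot'],o['ft_force'],o['gripper_width'])
"
```

```text
top red None None blue [ 0.52512252 -0.14251839] 27
side red None None blue [ 0.52754055 -0.14339222] 86
[ 0.51551608 -0.05736275  0.00541474] [ 1.25815926e-01  9.92006713e-01 -9.59883675e-03 -9.46361381e-04] [0.38580128 0.10898753 0.12975814] 0.085340350811916
```

Request:
arm_command --moves '[[[0.009, -0.002, 0, 0, 0, -1.3, 0.085], [0.009, -0.003, 0, 0, 0, -1.2, 0.085], [0, 0, 0, 0, 0, 0, 0.085]]]'

```text
time: 4.08
tcp_pos: [0.5305, -0.0615, 0.005]
tcp_rot: [0.146, 0.989, -0.009, -0.003]
ft_force: [0.1, 0.2, 0.9]
gripper_width: 0.085
```

```bash
python3 -c "
from h import *
caps('m4')
o=readout.get_obs();print(o['tcp_pos'],o['tcp_rot'],o['ft_force'],o['gripper_width'])
"
```

```text
top red None None blue [ 0.53577883 -0.14716875] 28
side red None None blue [ 0.538497   -0.14769686] 85
[ 0.52959917 -0.06128842  0.00465206] [ 0.14565454  0.98928635 -0.00917892 -0.00360778] [ 0.41387044 -0.47655517  0.63641335] 0.08509666704358872
```

Request:
arm_command --moves '[[[0.005, -0.001, 0, 0, 0, 0, 0.085], [0, 0, 0, 0, 0, 0, 0.085], [-0.02, 0.006, 0, 0, 0, 0, 0.085], [-0.015, 0.004, 0.01, 0, 0, 0, 0.085], [0, 0, 0.04, 0, 0, 0, 0.085]]]'

```text
time: 4.6
tcp_pos: [0.4916, -0.051, 0.0471]
tcp_rot: [0.144, 0.989, -0.009, -0.011]
ft_force: [-0.4, 0.6, -0.0]
gripper_width: 0.0853
```

Request:
arm_command --moves '[[[0, 0, 0.04, 0, 0, 0, 0.085], [0, -0.03, 0.028, 0, 0, 0, 0.0], [0.0, -0.04, 0, 0, 0, 0, 0.0], [0.0, -0.04, 0, 0, 0, 0, 0.0], [0.0, -0.04, 0, 0, 0, 0, 0.0]]]'

```text
time: 5.02
tcp_pos: [0.4947, -0.1995, 0.1274]
tcp_rot: [0.137, 0.991, -0.01, -0.004]
ft_force: [1.2, 0.1, 1.8]
gripper_width: 0.0382
```

Request:
arm_command --moves '[[[0, -0.04, 0, 0, 0, 0, 0.0], [0, -0.04, 0, 0, 0, 0, 0.0], [0, 0, 0, 0, 0, 0, 0.0]]]'

```text
time: 5.27
tcp_pos: [0.4946, -0.2902, 0.13]
tcp_rot: [0.137, 0.99, -0.012, -0.0]
ft_force: [0.1, -0.0, 0.5]
gripper_width: 0.0005
```

```bash
python3 -c "
from h import *
caps('m5')
o=readout.get_obs();print(o['tcp_pos'],o['tcp_rot'],o['ft_force'],o['gripper_width'],o['joint_pos'])
a=cv2.imread('pics/m5top.png');cv2.imwrite('pics/m5x.png',cv2.resize(a[140:250,190:390],(800,440),interpolation=cv2.INTER_CUBIC))
"
```

```text
top red [0.59310898 0.00258579] 5 blue [ 0.53910304 -0.14482243] 44
  spacing 0.1570 theta 20.12 centre [ 0.5601 -0.0875] Lend [0.6048 0.0345] Rend [ 0.5154 -0.2096]
side red [0.58339202 0.02084056] 1 blue [ 0.54115916 -0.14875148] 80
  spacing 0.1748 theta 13.98 centre [ 0.5559 -0.0896] Lend [0.5873 0.0366] Rend [ 0.5245 -0.2157]
[ 0.49481425 -0.28513549  0.12931433] [ 0.13693509  0.99052321 -0.01054299 -0.00118464] [ 0.14493683  0.96283378 -0.30222316] 0.00011721417745453847 [-0.59977132  0.11827965  1.69100604 -0.02054605  1.32506981 -1.89089259]
```

View pics/m5x.png

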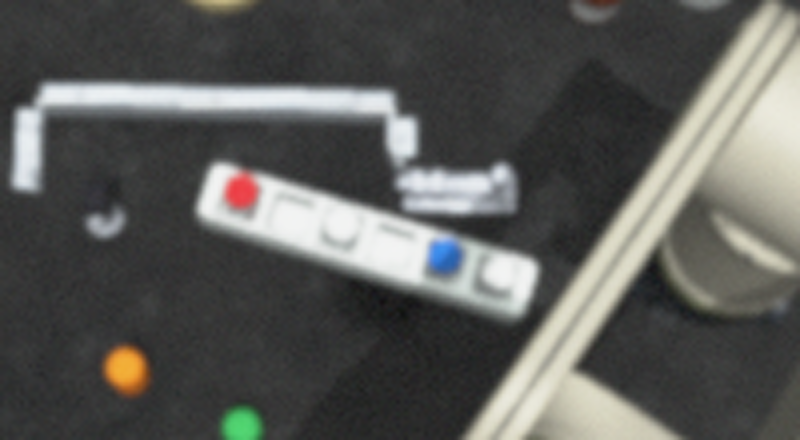

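The rack now lies angled with its left end (red cap at crop (241,188)) pointing at the gap behind the post (crop (103,205)), and the right end is free. I fix the red mask and measure.

```bash
sed -i 's/h=cv2.cvtColor(im,cv2.COLOR_BGR2HSV);m=/h=cv2.cvtColor(im,cv2.COLOR_BGR2HSV);h[...,0]=(h[...,0].astype(int)+90)%180;m=/; s/(0,130,90),(6,255,255)/(80,110,80),(97,255,255)/; s/(100,130,90),(118,255,255)/(10,110,80),(28,255,255)/' h.py
python3 - <<'E'
from h import *
c=np.load('cal.npz');ims={"top":(cv2.imread("pics/m5top.png"),c['K'],c['P']),"side":(cv2.imread("pics/m5side.png"),c['K2'],c['P2'])}
import h; h.shot=lambda n,f:ims[n]
h.caps("x")
ims={"top":(cv2.imread("pics/top0.png"),c['K'],c['P']),"side":(cv2.imread("pics/side0.png"),c['K2'],c['P2'])}
h.caps("x")
print("timer",ray(c['K'],c['P'],(585*.64,300*.64),.019),ray(c['K'],c['P'],(562*.64,300*.64),.019))
E
```

```text
top red [0.58568064 0.00798381] 47 blue [ 0.53958223 -0.14466679] 47
  spacing 0.1595 theta 16.80 centre [ 0.5572 -0.0863] Lend [0.5948 0.0382] Rend [ 0.5196 -0.2107]
side red [0.58823857 0.00661209] 75 blue [ 0.54120875 -0.14834802] 88
  spacing 0.1619 theta 16.88 centre [ 0.5589 -0.09  ] Lend [0.5967 0.0344] Rend [ 0.5212 -0.2144]
top red [0.51537873 0.02624463] 48 blue [ 0.50378918 -0.13465537] 52
  spacing 0.1613 theta 4.12 centre [ 0.5082 -0.0738] Lend [0.5175 0.0559] Rend [ 0.4988 -0.2035]
side red [0.51805886 0.02422412] 78 blue [ 0.50610999 -0.13854657] 91
  spacing 0.1632 theta 4.20 centre [ 0.5106 -0.0777] Lend [0.5201 0.0519] Rend [ 0.5011 -0.2074]
timer [ 0.59023223 -0.37610324  0.019     ] [ 0.58922552 -0.33064378  0.019     ]
```

Request:
arm_command --moves '[[[0.011, 0.025, 0, 0, 0, -1, 0.0], [0, 0, -0.04, 0, 0, 0, 0.0], [0, 0, -0.04, 0, 0, 0, 0.0], [0, 0, -0.025, 0, 0, 0, 0.0], [0, 0, 0, 0, 0, 0, 0.0]]]'

```text
time: 5.78
tcp_pos: [0.5089, -0.255, 0.0247]
tcp_rot: [0.144, 0.989, -0.011, 0.003]
ft_force: [-1.2, 0.4, -0.8]
gripper_width: 0.0002
```

```bash
python3 -c "
from h import *
o=readout.get_obs();print(o['tcp_pos'],o['tcp_rot'],o['ft_force'],o['qvel'])
"
```

```text
[ 0.50892469 -0.25497887  0.02466098] [ 0.14418117  0.98948414 -0.01118078  0.00281475] [-1.16609562  0.40393641 -0.8116046 ] [ 0.03030118 -0.03759147 -0.00141432  0.00582263  0.04631576  0.00397843]
```

Request:
arm_command --moves '[[[-0.001, 0, -0.009, 0, 0, 0, 0.0], [0.005, 0.019, 0, 0, 0, 0, 0.0], [0.004, 0.015, 0, 0, 0, 0, 0.0], [0.005, 0.016, 0, 0, 0, 0, 0.0], [0.005, 0.016, 0, 0, 0, 0, 0.0]]]'

```text
time: 6.2
tcp_pos: [0.5273, -0.187, 0.0181]
tcp_rot: [0.144, 0.99, -0.012, 0.003]
ft_force: [-1.5, -2.4, -2.0]
gripper_width: 0.0
```

```bash
python3 -c "
from h import *
caps('m6')
o=readout.get_obs();print(o['tcp_pos'],o['tcp_rot'],o['ft_force'],o['qvel'])
"
```

```text
top red [0.59767148 0.04591225] 49 blue None None
side red [0.60254494 0.05395647] 64 blue [ 0.54896964 -0.10080426] 29
  spacing 0.1638 theta 19.09 centre [ 0.5689 -0.0432] Lend [0.6115 0.0797] Rend [ 0.5264 -0.166 ]
[ 0.52805362 -0.18552697  0.01841272] [ 0.14232593  0.98974227 -0.01189106  0.00349013] [-0.39052992 -0.29628021 -0.1151926 ] [-0.03893112  0.00815714 -0.00515904 -0.01484481 -0.00699366 -0.04468732]
```

Request:
arm_command --moves '[[[0.005, 0.016, -0.002, 0, 0, 0, 0.0], [0.005, 0.016, -0.001, 0, 0, 0, 0.0], [0.005, 0.016, 0, 0, 0, 0, 0.0], [0, 0, 0, 0, 0, 0, 0.0]]]'

```text
time: 6.63
tcp_pos: [0.5458, -0.1399, 0.0208]
tcp_rot: [0.141, 0.99, -0.015, 0.007]
ft_force: [-0.3, -0.1, -0.4]
gripper_width: -0.0002
```

```bash
python3 -c "
from h import *
caps('m7')
o=readout.get_obs();print(o['tcp_pos'],o['tcp_rot'],o['ft_force'],o['qvel'])
a=cv2.imread('pics/m7top.png');b=cv2.imread('pics/m7side.png');
cv2.imwrite('pics/m7x.png',np.hstack([cv2.resize(a[140:250,180:290],(400,400),interpolation=cv2.INTER_CUBIC),cv2.resize(b[120:260,190:330],(400,400),interpolation=cv2.INTER_CUBIC)]))
"
```

```text
top red [0.61502214 0.10044186] 44 blue None None
side red [0.61610014 0.09302961] 60 blue [ 0.56328712 -0.0609659 ] 45
  spacing 0.1628 theta 18.93 centre [ 0.5831 -0.0033] Lend [0.6252 0.1197] Rend [ 0.5409 -0.1262]
[ 0.54547252 -0.14186519  0.02077834] [ 0.14161964  0.98978213 -0.01500575  0.0070741 ] [-0.23807217 -0.33817506  0.41545533] [-0.01674375  0.0070506   0.00344209 -0.00044459 -0.00343177 -0.00269304]
```

View pics/m7x.png

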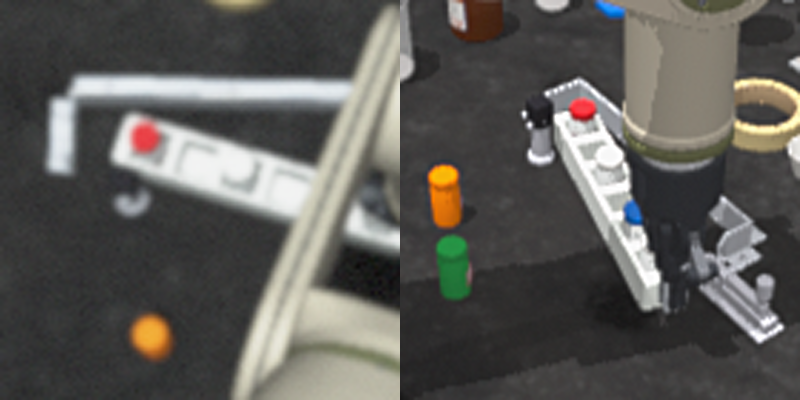

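The left end has slid in between the post and the fence (top crop: red cap (145,135), post (130,200)) with clearance on both sides. I continue along the same line.

Request:
arm_command --moves '[[[0.002, 0.014, -0.006, 0, 0, 0, 0.0], [0.003, 0.014, -0.003, 0, 0, 0, 0.0], [0.003, 0.012, 0, 0, 0, 0, 0.0], [0, 0, 0, 0, 0, 0, 0.0]]]'

```text
time: 7.07
tcp_pos: [0.5591, -0.1133, 0.0205]
tcp_rot: [0.144, 0.989, -0.021, 0.015]
ft_force: [-0.2, -0.5, 0.0]
gripper_width: 0.0
```

```bash
python3 -c "
from h import *
caps('m8')
o=readout.get_obs();print(o['tcp_pos'],o['tcp_rot'],o['ft_force'],o['qvel'])
"
```

```text
top red [0.6230772  0.12756078] 44 blue None None
side red [0.62215437 0.12041642] 57 blue [ 0.57580315 -0.03214741] 41
  spacing 0.1594 theta 16.90 centre [0.5935 0.0262] Lend [0.6313 0.1506] Rend [ 0.5557 -0.0982]
[ 0.55836889 -0.11394021  0.01989237] [ 0.14376796  0.98928068 -0.02144393  0.01395244] [0.11300214 0.55721323 0.60751748] [-0.00281926  0.00777029  0.01153915  0.00390931  0.00189436 -0.00211954]
```

Request:
arm_command --moves '[[[-0.003, -0.008, -0.003, 1.3, 0.6, 0, 0.0], [-0.006, 0.001, -0.003, 1.3, 0.6, 0, 0.0], [0.002, 0.009, 0, 0, 0, 0, 0.0], [0.003, 0.012, 0, 0, 0, 0, 0.0], [0, 0, 0, 0, 0, 0, 0.0]]]'

```text
time: 7.58
tcp_pos: [0.5518, -0.1011, 0.0122]
tcp_rot: [0.146, 0.989, 0.001, -0.002]
ft_force: [-0.2, -0.7, 0.1]
gripper_width: -0.0004
```

```bash
python3 -c "
from h import *
caps('m9')
o=readout.get_obs();print(o['tcp_pos'],o['tcp_rot'],o['ft_force'],o['qvel'])
"
```

```text
top red [0.62919516 0.13465042] 46 blue None None
side red [0.62526126 0.1300104 ] 60 blue [ 0.57272962 -0.02143617] 9
  spacing 0.1603 theta 19.13 centre [0.5927 0.0362] Lend [0.6353 0.159 ] Rend [ 0.5501 -0.0866]
[ 0.55169668 -0.1017467   0.01223401] [ 1.45173586e-01  9.89404401e-01  5.18746411e-04 -1.81462659e-03] [-0.38129524  0.96598074  0.25735342] [-0.00480181 -0.00063489 -0.00199764  0.00129298 -0.00082456 -0.00985161]
```

Request:
arm_command --moves '[[[0.002, 0.007, 0, 0, 0, 0, 0.0], [0, 0, 0, 0, 0, 0, 0.0], [-0.004, -0.012, 0, 0, 0, 0, 0.0], [-0.01, -0.03, 0, 0, 0, 0, 0.0]]]'

```text
time: 8.02
tcp_pos: [0.5398, -0.1395, 0.0127]
tcp_rot: [0.142, 0.99, -0.005, -0.001]
ft_force: [0.8, -0.6, 0.5]
gripper_width: -0.0001
```

Request:
arm_command --moves '[[[-0.01, -0.03, 0.02, 0, 0, 0, 0.0], [-0.02, -0.01, 0.035, 0, 0, 0, 0.085], [-0.04, 0, 0.01, 0, 0, 0, 0.085], [-0.04, 0, 0, 0, 0, 0, 0.085], [0, 0, 0, 0, 0, 0, 0.085]]]'

```text
time: 8.43
tcp_pos: [0.4226, -0.1837, 0.0764]
tcp_rot: [0.142, 0.99, -0.004, -0.004]
ft_force: [-0.8, 0.2, -0.9]
gripper_width: 0.0479
```

```bash
python3 -c "
from h import *
caps('m10')
o=readout.get_obs();print(o['tcp_pos'],o['tcp_rot'],o['ft_force'],o['gripper_width'])
a=cv2.imread('pics/m10top.png');b=cv2.imread('pics/m10side.png');
cv2.imwrite('pics/m10x.png',np.hstack([cv2.resize(a[140:260,180:300],(400,400),interpolation=cv2.INTER_CUBIC),cv2.resize(b[120:260,190:330],(400,400),interpolation=cv2.INTER_CUBIC)]))
"
```

```text
top red [0.62360671 0.13310878] 46 blue [ 0.5808507  -0.02110321] 47
  spacing 0.1600 theta 15.50 centre [0.5971 0.0377] Lend [0.6319 0.163 ] Rend [ 0.5624 -0.0876]
side red [0.45910662 0.09778229] 2 blue None None
[ 0.42852193 -0.18512934  0.07862319] [ 1.41819707e-01  9.89879042e-01 -5.13215446e-03 -5.59477062e-04] [-0.45982061 -0.31618182 -0.8107203 ] 0.06271046235875231
```

View pics/m10x.png

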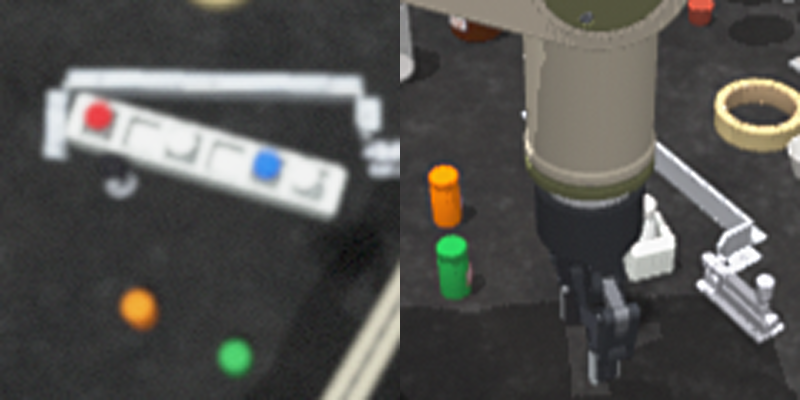

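The left end is at the left stop behind the post (top crop: red cap (98,115)) and the right end is free in front of the wall. I go round to the front face of the right half.

Request:
arm_command --moves '[[[0.01, 0.036, 0, 0, 0, 0.8, 0.085], [0.02, 0.036, 0, 0, 0, 0, 0.085], [0.02, 0.036, 0, 0, 0, 0, 0.085], [0.02, 0.036, 0, 0, 0, 0, 0.085], [0.02, 0.036, 0, 0, 0, 0, 0.085]]]'

```text
time: 8.95
tcp_pos: [0.5234, -0.0078, 0.0812]
tcp_rot: [0.141, 0.99, -0.006, 0.004]
ft_force: [0.6, -0.6, 0.9]
gripper_width: 0.0851
```

Request:
arm_command --moves '[[[0, 0, -0.01, 0, 0, 0, 0.085], [0, 0, -0.03, 0, 0, 0, 0.085]]]'

```text
time: 9.12
tcp_pos: [0.5349, 0.0006, 0.0477]
tcp_rot: [0.136, 0.991, -0.004, 0.012]
ft_force: [1.1, -1.5, -0.4]
gripper_width: 0.085
```

Request:
arm_command --moves '[[[-0.004, -0.004, -0.022, 0, 1.3, 0, 0.085], [0, 0, -0.015, 0, 0, 0, 0.085], [0, 0, -0.004, 0, 0, 0, 0.085], [0, 0, 0, 0, 0, 0, 0.085]]]'

```text
time: 9.45
tcp_pos: [0.5329, 0.0017, -0.0006]
tcp_rot: [0.132, 0.991, -0.005, -0.002]
ft_force: [0.2, -0.4, -0.1]
gripper_width: 0.0851
```

Request:
arm_command --moves '[[[0.016, -0.005, 0.004, 0, 0, 0, 0.085], [0.01, -0.003, 0, 0, 0, 2, 0.085], [0.01, -0.003, 0, 0, 0, 3, 0.085], [0.01, -0.003, 0, 0, 0, 3, 0.085], [0, 0, 0, 0, 0, 0, 0.085]]]'

```text
time: 9.87
tcp_pos: [0.5818, -0.0119, 0.0053]
tcp_rot: [0.059, 0.998, -0.005, -0.002]
ft_force: [-0.5, -0.1, -1.8]
gripper_width: 0.085
```

```bash
python3 -c "
from h import *
caps('m11')
o=readout.get_obs();print(o['tcp_pos'],o['tcp_rot'],o['ft_force'],o['gripper_width'])
"
```

```text
top red [0.62913368 0.13365227] 47 blue None None
side red [0.62821326 0.13535544] 50 blue None None
[ 0.58049796 -0.01145644  0.00486047] [ 0.06103852  0.99811786 -0.00526982 -0.00269575] [-0.43214011 -1.04510639 -0.66226533] 0.08487341780151347
```

Request:
arm_command --moves '[[[0.01, -0.002, 0, 0, 0, 2.8, 0.085], [0.009, -0.002, 0, 0, 0, 2.5, 0.085], [0.007, -0.001, 0, 0, 0, 1.7, 0.085], [0.004, 0, 0, 0, 0, 0, 0.085], [0, 0, 0, 0, 0, 0, 0.085]]]'

```text
time: 10.38
tcp_pos: [0.6074, -0.0155, 0.0053]
tcp_rot: [0.002, 1.0, -0.005, -0.005]
ft_force: [0.7, 0.0, 0.1]
gripper_width: 0.085
```

```bash
python3 -c "
from h import *
caps('m12')
o=readout.get_obs();print(o['tcp_pos'],o['tcp_rot'],o['ft_force'],o['gripper_width'])
"
```

```text
top red [0.63594042 0.13413823] 46 blue None None
side red [0.63872385 0.13201116] 62 blue [ 0.63388359 -0.0198565 ] 13
  spacing 0.1519 theta 1.83 centre [0.6358 0.0411] Lend [0.64  0.171] Rend [ 0.6317 -0.0888]
[ 0.60728514 -0.01540108  0.00536096] [ 0.00174953  0.9999735  -0.0052083  -0.00477608] [-0.20315369 -0.60024351  0.06500352] 0.08515774529948303
```

Request:
arm_command --moves '[[[0.005, 0, 0, 0, 0, 0, 0.085], [0.005, 0, 0, 0, 0, 0, 0.085]]]'

```text
time: 10.65
tcp_pos: [0.6097, -0.0149, 0.0048]
tcp_rot: [0.002, 1.0, -0.005, -0.013]
ft_force: [-42.1, -2.9, 36.4]
gripper_width: 0.0852
```

Request:
arm_command --moves '[[[0.004, 0, 0, 0, 0, 0, 0.085], [0.004, 0, 0, 0, 0, 0, 0.085]]]'

```text
time: 10.82
tcp_pos: [0.6091, -0.0148, 0.0048]
tcp_rot: [0.003, 1.0, -0.005, -0.022]
ft_force: [-23.1, -2.1, 18.9]
gripper_width: 0.0849
```

It stops firmly at x≈0.609, as predicted for the rack against the fence. I back off and look.

Request:
arm_command --moves '[[[-0.015, 0, 0, 0, 1.5, 0, 0.085], [-0.03, 0, 0, 0, 1, 0, 0.085], [-0.03, 0, 0.02, 0, 0, 0, 0.085], [-0.02, -0.01, 0.035, 0, 0, 0, 0.04], [0, -0.04, 0.01, 0, 0, 0, 0.0]]]'

```text
time: 11.23
tcp_pos: [0.5071, -0.0595, 0.0687]
tcp_rot: [0.003, 0.999, -0.004, -0.048]
ft_force: [1.6, -0.4, 0.8]
gripper_width: 0.0635
```

Request:
arm_command --moves '[[[0, -0.04, 0.01, 0, 0, 0, 0.0], [0, -0.04, 0.01, 0, 0, 0, 0.0], [0, -0.04, 0.01, 0, 0, 0, 0.0], [0, -0.04, 0, 0, 0, 0, 0.0], [0, -0.04, 0, 0, 0, 0, 0.0]]]'

```text
time: 11.65
tcp_pos: [0.5076, -0.2641, 0.1074]
tcp_rot: [0.002, 0.999, -0.006, -0.042]
ft_force: [0.7, 0.6, 0.2]
gripper_width: 0.0005
```

```bash
python3 -c "
from h import *
caps('m13')
o=readout.get_obs();print(o['tcp_pos'],o['tcp_rot'],o['ft_force'],o['gripper_width'])
a=cv2.imread('pics/m13top.png');b=cv2.imread('pics/m13side.png');
cv2.imwrite('pics/m13x.png',np.hstack([cv2.resize(a[130:250,190:330],(400,343),interpolation=cv2.INTER_CUBIC),cv2.resize(b[120:240,190:330],(400,343),interpolation=cv2.INTER_CUBIC)]))
"
```

```text
top red [0.63881964 0.13416764] 43 blue [ 0.63790406 -0.02676937] 43
  spacing 0.1609 theta 0.33 centre [0.6383 0.0342] Lend [0.639  0.1642] Rend [ 0.6375 -0.0958]
side red [0.64165278 0.13206891] 63 blue [ 0.64042938 -0.03017286] 70
  spacing 0.1622 theta 0.43 centre [0.6409 0.0308] Lend [0.6419 0.1608] Rend [ 0.6399 -0.0992]
[ 0.50740038 -0.26819214  0.1077429 ] [ 0.00446274  0.99908073 -0.00741497 -0.04198569] [1.01593403 0.94523657 0.18715855] -0.0005104732475398644
```

View pics/m13x.png

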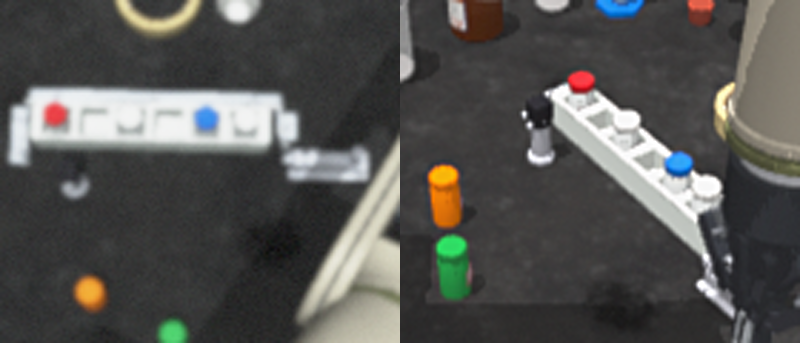

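The rack is home: both caps lie on one line parallel to the fence, its centre is at x≈0.640 against 0.6405 expected, and the vials are seated. The bolt is still withdrawn. Next is the knob.

Request:
arm_command --moves '[[[0.033, 0.005, 0, 0, -2.4, 0, 0.0], [0.033, 0.006, 0, 0, -2.4, 0, 0.0], [0.032, 0.006, 0, 0, 0, 0, 0.0], [0, 0, 0, 0, 0, 0, 0.0]]]'

```text
time: 12.08
tcp_pos: [0.6069, -0.2531, 0.1073]
tcp_rot: [0.011, 1.0, -0.006, 0.002]
ft_force: [-0.0, 0.3, 0.6]
gripper_width: 0.0001
```

```bash
python3 -c "
from h import *
o=readout.get_obs();print(o['tcp_pos'],o['tcp_rot'],o['ft_force'],o['gripper_width'])
"
```

```text
[ 0.6069043  -0.25310529  0.10730415] [ 0.01117973  0.99991525 -0.00639414  0.0019022 ] [-0.01742769  0.27540181  0.62043238] 7.690362002110539e-05
```

Request:
arm_command --moves '[[[0, 0, -0.03, 0, 0, 0, 0.0], [0, 0, -0.03, 0, 0, 0, 0.0], [0, 0, -0.008, 0, 0, 0, 0.0], [0, 0, 0, 0, 0, 0, 0.0]]]'

```text
time: 12.42
tcp_pos: [0.6106, -0.2509, 0.0399]
tcp_rot: [0.011, 1.0, -0.007, 0.005]
ft_force: [0.1, -0.1, 0.1]
gripper_width: -0.0001
```

```bash
python3 -c "
from h import *
o=readout.get_obs();print(o['tcp_pos'],o['tcp_rot'],o['ft_force'],o['gripper_width'])
b,_,_=shot('side','s14.png');cv2.imwrite('pics/s14x.png',cv2.resize(b[170:260,270:370],(600,540),interpolation=cv2.INTER_CUBIC))
"
```

```text
[ 0.6106468  -0.25086425  0.03988131] [ 0.01125425  0.99989977 -0.00717938  0.00471753] [ 0.07088864 -0.0600789   0.06136865] -0.0001379487742047543
```

View pics/s14x.png

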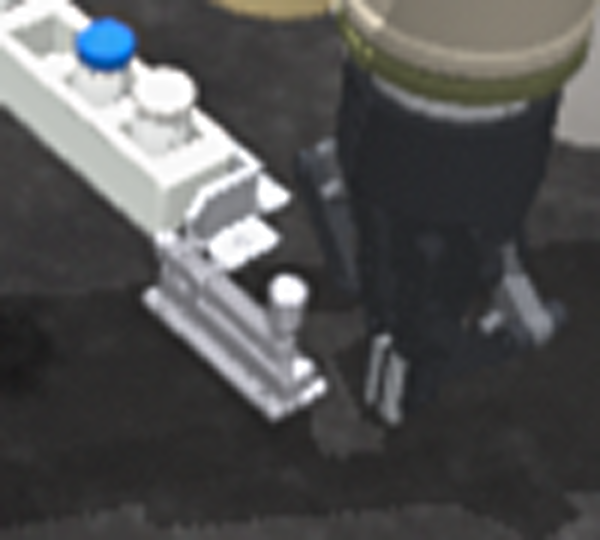

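The shut fingers stand to the right of the knob (crop (288,290)) at knob height. I push left.

Request:
arm_command --moves '[[[-0.003, 0.02, -0.003, 0, 0, 0, 0.0], [0, 0.015, 0, 0, 0, 0, 0.0], [0, 0.015, 0, 0, 0, 0, 0.0], [0, 0.013, 0, 0, 0, 0, 0.0], [0, 0.005, 0, 0, 0, 0, 0.0]]]'

```text
time: 12.88
tcp_pos: [0.6098, -0.1822, 0.0448]
tcp_rot: [0.013, 1.0, -0.009, 0.008]
ft_force: [-0.7, -1.5, -0.7]
gripper_width: 0.0
```

Request:
arm_command --moves '[[[0, 0.006, 0, 0, 0, 0, 0.0], [0, 0.006, 0, 0, 0, 0, 0.0]]]'

```text
time: 13.05
tcp_pos: [0.6107, -0.1715, 0.0471]
tcp_rot: [0.012, 1.0, -0.012, 0.009]
ft_force: [-2.6, -28.5, 4.6]
gripper_width: -0.0001
```

The bolt hit its stop (28 N). I retreat and verify.

Request:
arm_command --moves '[[[0, -0.012, 0, 0, 0, 0, 0.0], [0, -0.03, 0, 0, 0, 0, 0.0], [0, -0.02, 0.025, 0, 0, 0, 0.0], [-0.03, -0.02, 0.02, 0, 0, 0, 0.0], [-0.04, 0, 0, 0, 0, 0, 0.0]]]'

```text
time: 13.47
tcp_pos: [0.5468, -0.253, 0.0969]
tcp_rot: [0.008, 1.0, -0.014, 0.014]
ft_force: [0.4, -1.1, 1.4]
gripper_width: 0.0003
```

Request:
arm_command --moves '[[[-0.035, -0.02, 0, 0, 0, 0, 0.0], [-0.03, -0.028, 0, 0, 0, 0, 0.0], [-0.03, -0.028, 0, 0, 0, 0, 0.0], [0, 0, 0, 0, 0, 0, 0.0]]]'

```text
time: 13.8
tcp_pos: [0.4457, -0.3316, 0.1006]
tcp_rot: [0.008, 1.0, -0.015, 0.015]
ft_force: [0.6, 1.0, -0.3]
gripper_width: -0.0002
```

```bash
python3 -c "
from h import *
caps('m15')
o=readout.get_obs();print(o['tcp_pos'],o['ft_force'],o['time'])
a=cv2.imread('pics/m15top.png');b=cv2.imread('pics/m15side.png');
cv2.imwrite('pics/m15x.png',np.hstack([cv2.resize(a[140:220,220:320],(400,320),interpolation=cv2.INTER_CUBIC),cv2.resize(b[140:240,220:345],(400,320),interpolation=cv2.INTER_CUBIC)]))
"
```

```text
top red [0.63881964 0.13416764] 43 blue [ 0.63790406 -0.02676937] 43
  spacing 0.1609 theta 0.33 centre [0.6383 0.0342] Lend [0.639  0.1642] Rend [ 0.6375 -0.0958]
side red [0.63450398 0.1254132 ] 27 blue [ 0.63707223 -0.02808359] 46
  spacing 0.1535 theta -0.96 centre [0.6361 0.0329] Lend [0.6339 0.1629] Rend [ 0.6382 -0.0971]
[ 0.44922644 -0.3287039   0.10074675] [ 0.06643451 -0.05581473  0.44511611] 13.9
```

View pics/m15x.png

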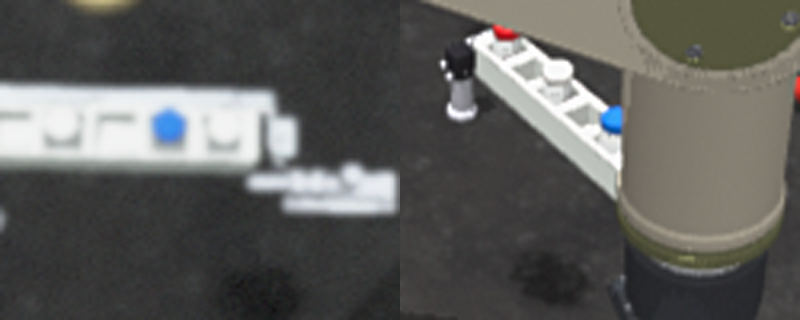

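The top view shows the bar across in front of the rack's right end, but I need to measure the travel.

```bash
python3 -c "
from h import *
c=np.load('cal.npz');K,P=c['K'],c['P']
a=cv2.imread('pics/m15top.png');z=cv2.imread('pics/top0.png')
for u,v in((352,172),(248,182)):
    print(ray(K,P,((u+.5)/4-.5+220,(v+.5)/4-.5+140),.055 if u>300 else .022))
for X in((.6055,-.194,.055),(.6055,-.154,.055),(.6055,-.117,.022),(.6055,-.077,.022)):print(X,proj(K,P,X))
for y in range(178,190): print(y,a[y,276:322,1].tolist())
cv2.imwrite('pics/cmp.png',np.vstack([cv2.resize(i[165:200,270:330],(800,467//2*2*35//35),interpolation=cv2.INTER_CUBIC)[:300+166] for i in (z,a)])[:,:])
d=cv2.imread('pics/cmp.png');cv2.imwrite('pics/cmp.png',cv2.resize(d,(514,600)))
"
```

```text
[ 0.60590816 -0.16569354  0.055     ]
[ 0.60510619 -0.08880091  0.022     ]
(0.6055, -0.194, 0.055) [317.00961062 182.95453923]
(0.6055, -0.154, 0.055) [303.75026215 182.67336088]
(0.6055, -0.117, 0.022) [290.71666078 185.19579352]
(0.6055, -0.077, 0.022) [277.82378746 184.92130438]
178 [214, 215, 217, 225, 235, 239, 241, 234, 196, 124, 92, 132, 179, 207, 212, 213, 201, 164, 105, 68, 63, 60, 56, 55, 51, 55, 53, 49, 54, 51, 54, 57, 55, 56, 53, 52, 56, 53, 55, 57, 55, 55, 57, 59, 56, 62]
179 [216, 220, 223, 226, 231, 233, 232, 220, 175, 111, 83, 107, 152, 177, 176, 158, 144, 111, 82, 64, 61, 61, 56, 59, 54, 52, 54, 52, 54, 53, 59, 64, 63, 62, 58, 53, 52, 54, 54, 60, 56, 57, 59, 54, 59, 57]
180 [184, 193, 199, 205, 206, 211, 205, 180, 138, 87, 65, 89, 129, 160, 156, 124, 90, 79, 71, 64, 61, 59, 61, 61, 57, 57, 53, 54, 60, 74, 92, 107, 105, 96, 73, 56, 56, 54, 59, 58, 59, 56, 59, 60, 61, 59]
181 [155, 159, 163, 164, 164, 166, 164, 137, 102, 74, 65, 80, 105, 132, 135, 117, 99, 99, 96, 88, 78, 75, 86, 90, 81, 73, 64, 66, 74, 106, 147, 169, 171, 150, 115, 78, 67, 63, 65, 69, 69, 69, 67, 64,
[... 1112 characters left out ...]
6, 236, 236, 228, 192, 121, 71, 64]
187 [51, 47, 43, 48, 54, 76, 111, 138, 149, 150, 150, 151, 147, 148, 153, 157, 174, 195, 210, 208, 202, 203, 211, 214, 205, 201, 207, 205, 194, 182, 174, 175, 195, 216, 226, 233, 233, 234, 234, 234, 233, 227, 190, 122, 74, 60]
188 [51, 51, 47, 45, 47, 54, 68, 76, 85, 87, 86, 90, 84, 86, 102, 128, 149, 162, 171, 177, 178, 175, 177, 175, 175, 182, 186, 189, 186, 183, 184, 189, 203, 217, 223, 226, 226, 227, 226, 229, 229, 224, 188, 120, 74, 62]
189 [46, 48, 44, 51, 48, 49, 48, 53, 54, 56, 53, 59, 57, 64, 100, 140, 164, 167, 171, 181, 187, 183, 178, 173, 175, 188, 193, 194, 196, 200, 203, 204, 206, 210, 214, 213, 213, 213, 211, 212, 217, 215, 176, 114, 70, 57]
```

Picture budget is used up, so I go on with numbers. The knob appears to be at y≈-0.165, short of the full travel. I measure knob and nose travel in the top images against the start.

```bash
cat > bolt.py <<'E'
from h import *
c=np.load('cal.npz');K,P=c['K'],c['P']
def bolt(f):
    a=cv2.imread(f)[...,1].astype(float)
    r=a[180:182,296:330].mean(0)-60; r[r<15]=0; k=296+(r*np.arange(len(r))).sum()/r.sum()
    e=a[185,270:300]; i=np.argmax(e>140); n=270+i-(e[i]-140)/(e[i]-e[i-1])
    print(f,"knob col %.1f y %.4f"%(k,ray(K,P,(k,182.5),.055)[1]),"nose col %.1f y %.4f"%(n,ray(K,P,(n,185),.022)[1]),a[180,296:330].astype(int).tolist())
E
python3 -c "
from bolt import *
for f in('top0','m10top','m13top','m15top'): bolt('pics/%s.png'%f)
"
```

```text
pics/top0.png knob col 315.0 y -0.1879 nose col 288.8 y -0.1109 [60, 62, 59, 61, 57, 54, 54, 50, 54, 54, 55, 52, 55, 51, 55, 55, 62, 77, 95, 105, 96, 72, 66, 60, 57, 59, 60, 58, 60, 62, 61, 59, 58, 59]
pics/m10top.png knob col 313.1 y -0.1822 nose col 288.8 y -0.1110 [64, 61, 67, 63, 58, 53, 48, 47, 44, 51, 48, 48, 48, 55, 56, 55, 58, 77, 94, 103, 94, 79, 64, 60, 61, 60, 61, 61, 59, 62, 58, 60, 61, 63]
pics/m13top.png knob col 322.5 y -0.2106 nose col 288.7 y -0.1109 [59, 62, 62, 60, 57, 55, 50, 48, 43, 41, 42, 39, 39, 37, 37, 43, 44, 54, 69, 73, 74, 64, 61, 59, 56, 58, 62, 62, 57, 61, 63, 86, 134, 178]
pics/m15top.png knob col 307.2 y -0.1643 nose col 281.4 y -0.0882 [61, 59, 61, 61, 57, 57, 53, 54, 60, 74, 92, 107, 105, 96, 73, 56, 56, 54, 59, 58, 59, 56, 59, 60, 61, 59, 58, 60, 61, 62, 61, 63, 55, 58]
```

The bolt travelled only about 23 mm. The 28 N stop at TCP y -0.1715 fits a fully shot knob, so the finger knuckle probably hooked the knob and dragged it back as I retreated sideways. I'll turn the gripper 90° so the knuckles lie along x, push again, and lift straight off.

Request:
arm_command --moves '[[[0, 0, 0.002, 1.0, 1.0, -6.5, 0.0], [0.0, 0, 0.002, 0.7, 0.7, -6.5, 0.0], [0, 0, 0, 0, 0, -7, 0.0], [0, 0, 0, 0, 0, -7, 0.0], [0, 0, 0, 0, 0, -7, 0.0]]]'

```text
time: 14.32
tcp_pos: [0.4543, -0.325, 0.1062]
tcp_rot: [0.306, 0.952, 0.0, 0.001]
ft_force: [-0.2, 0.3, -0.4]
gripper_width: 0.0001
```

Request:
arm_command --moves '[[[0, 0, 0, 0, 0, -7, 0.0], [0, 0, 0, 0, 0, -7, 0.0], [0.0, 0, 0, 0, 0, -7, 0.0], [0.03, 0.02, 0, 0, 0, -7, 0.0], [0.03, 0.02, 0, 0, 0, -7, 0.0]]]'

```text
time: 14.73
tcp_pos: [0.5175, -0.2824, 0.1067]
tcp_rot: [0.583, 0.812, 0.0, 0.001]
ft_force: [-0.1, -0.3, 0.1]
gripper_width: 0.0003
```

Request:
arm_command --moves '[[[0.03, 0.02, 0, 0, 0, -7, 0.0], [0.03, 0.02, 0, 0, 0, -7, 0.0], [0.03, 0.02, 0, 0, 0, -5, 0.0], [0.0, 0.0, 0, 0, 0, 0, 0.0]]]'

```text
time: 15.07
tcp_pos: [0.6193, -0.2094, 0.107]
tcp_rot: [0.713, 0.701, 0.002, 0.002]
ft_force: [0.2, -1.2, 0.1]
gripper_width: -0.0004
```

Request:
arm_command --moves '[[[-0.013, -0.008, 0, 0, 0, 0, 0.0], [0, 0, -0.03, 0, 0, 0, 0.0], [0, 0, -0.027, 0, 0, 0, 0.0], [0, 0, -0.005, 0, 0, 0, 0.0], [0, 0, 0, 0, 0, 0, 0.0]]]'

```text
time: 15.48
tcp_pos: [0.6112, -0.2102, 0.045]
tcp_rot: [0.708, 0.706, 0.004, 0.003]
ft_force: [0.0, -0.6, 1.1]
gripper_width: 0.0
```

Request:
arm_command --moves '[[[-0.004, 0.012, -0.004, 0, 0, 0, 0.0], [0, 0.012, 0, 0, 0, 0, 0.0], [0, 0.01, 0, 0, 0, 0, 0.0]]]'

```text
time: 15.73
tcp_pos: [0.6068, -0.1771, 0.043]
tcp_rot: [0.709, 0.706, 0.003, 0.004]
ft_force: [1.4, -2.4, -0.9]
gripper_width: 0.0001
```

Request:
arm_command --moves '[[[0, 0.006, -0.002, 0, 0, 0, 0.0], [0, 0.006, 0, 0, 0, 0, 0.0], [0, 0.003, 0, 0, 0, 0, 0.0]]]'

```text
time: 15.98
tcp_pos: [0.6072, -0.1722, 0.0447]
tcp_rot: [0.708, 0.706, -0.003, 0.012]
ft_force: [1.2, -11.6, -8.8]
gripper_width: -0.0003
```

Request:
arm_command --moves '[[[0, 0.006, 0, 0, 0, 0, 0.0], [0, 0.006, 0, 0, 0, 0, 0.0], [0, 0, 0, 0, 0, 0, 0.0]]]'

```text
time: 16.23
tcp_pos: [0.6071, -0.1739, 0.0461]
tcp_rot: [0.709, 0.705, -0.01, 0.021]
ft_force: [-0.3, 0.4, 0.0]
gripper_width: 0.0004
```

```bash
python3 -c "
from bolt import *
i,_,_=shot('top','m16top.png'); bolt('pics/m16top.png')
o=readout.get_obs();print(o['tcp_pos'],o['ft_force'],o['ft_torque'])
print(i[185,268:300,1].tolist())
"
```

```text
pics/m16top.png knob col 313.5 y -0.1836 nose col 271.4 y -0.0571 [60, 60, 53, 54, 45, 55, 64, 65, 59, 49, 45, 61, 76, 84, 99, 106, 117, 125, 131, 139, 139, 135, 125, 105, 92, 85, 77, 65, 58, 58, 56, 58, 56, 56]
[ 0.60736768 -0.17349566  0.0465328 ] [0.46845699 0.20345654 0.56241864] [0.00125198 0.02997582 0.00557118]
[101, 149, 187, 207, 204, 183, 162, 177, 203, 211, 207, 179, 141, 108, 98, 113, 151, 184, 204, 214, 219, 221, 221, 217, 217, 223, 227, 223, 218, 218, 222, 220]
```

Request:
arm_command --moves '[[[0, -0.003, 0.01, 0, 0, 0, 0.0], [0, -0.002, 0.035, 0, 0, 0, 0.0], [0, -0.02, 0.03, 0, 0, 0, 0.0], [-0.03, -0.025, 0, 0, 0, 0, 0.0], [-0.03, -0.025, 0, 0, 0, 0, 0.0]]]'

```text
time: 16.7
tcp_pos: [0.5514, -0.2433, 0.1308]
tcp_rot: [0.706, 0.708, -0.007, 0.022]
ft_force: [-1.4, -0.2, -0.5]
gripper_width: 0.0002
```

Request:
arm_command --moves '[[[-0.03, -0.025, 0, 0, 0, 0, 0.0], [-0.03, -0.025, 0, 0, 0, 0, 0.0], [-0.03, -0.025, 0, 0, 0, 0, 0.0]]]'

```text
time: 16.95
tcp_pos: [0.4626, -0.3204, 0.1399]
tcp_rot: [0.704, 0.71, -0.004, 0.028]
ft_force: [0.8, -1.1, -0.5]
gripper_width: -0.0
```

```bash
python3 -c "
from bolt import *
i,_,_=shot('top','m17top.png'); bolt('pics/m17top.png')
o=readout.get_obs();print(o['tcp_pos'],o['tcp_rot'],o['ft_force'])
print(i[185,268:300,1].tolist())
"
```

```text
pics/m17top.png knob col 302.9 y -0.1515 nose col 277.4 y -0.0757 [62, 57, 63, 60, 64, 73, 96, 110, 108, 95, 73, 56, 52, 53, 52, 54, 55, 57, 56, 58, 61, 57, 59, 59, 60, 62, 62, 60, 62, 59, 66, 63, 60, 60]
[ 0.4578234  -0.32518141  0.14014554] [ 0.70461662  0.70899751 -0.00644144  0.02822165] [-0.19153901 -5.13665644 -0.29236878]
[51, 49, 50, 52, 47, 52, 50, 51, 68, 118, 172, 212, 222, 225, 225, 223, 224, 224, 225, 223, 223, 221, 222, 219, 218, 227, 233, 230, 227, 228, 232, 229]
```

Travel is now about 35 mm: knob y≈-0.153, nose -0.076, against -0.154 and -0.077 expected for fully shot. That is too close to the 34 mm limit, so I press once more with the tilt corrected.

Request:
arm_command --moves '[[[0.03, 0.026, 0, 1.4, 0.9, 0, 0.0], [0.03, 0.026, 0, 1.4, 0.9, 0, 0.0], [0.03, 0.026, 0, 0, 0, 0, 0.0], [0.03, 0.026, 0, 0, 0, 0, 0.0], [0.02, 0.022, 0, 0, 0, 0, 0.0]]]'

```text
time: 17.42
tcp_pos: [0.5977, -0.2036, 0.1512]
tcp_rot: [0.711, 0.703, 0.001, 0.004]
ft_force: [0.3, 0.1, 0.7]
gripper_width: -0.0
```

Request:
arm_command --moves '[[[0, 0, 0, 0, 0, 0, 0.0]]]'

```text
time: 17.5
tcp_pos: [0.6016, -0.1987, 0.1533]
tcp_rot: [0.709, 0.705, 0.003, 0.004]
ft_force: [0.9, 0.1, -0.2]
gripper_width: -0.0001
```

Request:
arm_command --moves '[[[0.003, 0, -0.04, 0, 0, 0, 0.0], [0, 0, -0.04, 0, 0, 0, 0.0], [0, 0, -0.022, 0, 0, 0, 0.0], [0, 0, -0.005, 0, 0, 0, 0.0], [0, 0, 0, 0, 0, 0, 0.0]]]'

```text
time: 17.92
tcp_pos: [0.6134, -0.1944, 0.0556]
tcp_rot: [0.706, 0.708, 0.008, 0.012]
ft_force: [-0.1, -0.1, -0.2]
gripper_width: -0.0002
```

Request:
arm_command --moves '[[[0, 0.01, 0, 0, 0, 0, 0.0], [0, 0.008, -0.002, 0, 0, 0, 0.0], [0, 0.006, -0.002, 0, 0, 0, 0.0]]]'

```text
time: 18.17
tcp_pos: [0.6159, -0.1705, 0.0574]
tcp_rot: [0.707, 0.707, 0.009, 0.014]
ft_force: [0.4, -0.3, -0.9]
gripper_width: -0.0003
```

Request:
arm_command --moves '[[[0, 0.006, 0, 0, 0, 0, 0.0]]]'

```text
time: 18.25
tcp_pos: [0.6166, -0.1639, 0.0589]
tcp_rot: [0.707, 0.707, 0.01, 0.015]
ft_force: [0.8, -1.1, 1.4]
gripper_width: 0.0
```

Request:
arm_command --moves '[[[0, 0.008, 0, 0, 0, 0, 0.0]]]'

```text
time: 18.33
tcp_pos: [0.6175, -0.1554, 0.0604]
tcp_rot: [0.707, 0.707, 0.01, 0.016]
ft_force: [0.2, 0.9, 0.2]
gripper_width: 0.0003
```

The z drifted up and the tip passed over the knob without touching it. I go back, lower and redo it.

Request:
arm_command --moves '[[[-0.005, -0.025, 0.01, 0.5, 2, 0, 0.0], [-0.005, -0.02, 0, 0, 0, 0, 0.0], [0, 0, -0.015, 0, 0, 0, 0.0], [0, 0, -0.012, 0, 0, 0, 0.0], [0, 0, 0, 0, 0, 0, 0.0]]]'

```text
time: 18.75
tcp_pos: [0.6101, -0.1962, 0.0469]
tcp_rot: [0.705, 0.709, 0.002, 0.003]
ft_force: [0.1, 0.3, -0.5]
gripper_width: -0.0004
```

Request:
arm_command --moves '[[[-0.002, 0.006, -0.007, 0, 0, 0, 0.0], [0, 0.008, -0.003, 0, 0, 0, 0.0], [0, 0.006, -0.002, 0, 0, 0, 0.0]]]'

```text
time: 19.0
tcp_pos: [0.6074, -0.1735, 0.0328]
tcp_rot: [0.705, 0.709, 0.002, 0.002]
ft_force: [0.2, 0.1, -0.3]
gripper_width: -0.0001
```

Request:
arm_command --moves '[[[0, 0.008, -0.002, 0, 0, 0, 0.0], [0, 0.008, -0.002, 0, 0, 0, 0.0]]]'

```text
time: 19.17
tcp_pos: [0.6079, -0.1719, 0.033]
tcp_rot: [0.705, 0.709, -0.007, 0.013]
ft_force: [-10.8, -48.2, 6.6]
gripper_width: 0.0005
```

Request:
arm_command --moves '[[[0, 0.01, -0.001, 0, 0, 0, 0.0]]]'

```text
time: 19.25
tcp_pos: [0.6076, -0.1719, 0.0338]
tcp_rot: [0.705, 0.708, -0.012, 0.019]
ft_force: [-2.4, -54.0, -10.7]
gripper_width: 0.0002
```

Request:
arm_command --moves '[[[0, 0.012, -0.001, 0, 0, 0, 0.0]]]'

```text
time: 19.33
tcp_pos: [0.6074, -0.1718, 0.0343]
tcp_rot: [0.706, 0.708, -0.018, 0.026]
ft_force: [-0.1, -65.5, -14.6]
gripper_width: -0.0001
```

There is a hard stop at y=-0.172 under 65 N, the same place as before, so the bolt is at the end of its travel. I release, lift off and check.

Request:
arm_command --moves '[[[0, -0.006, 0, 0, 0, 0, 0.0], [0, -0.002, 0.03, 0, 0, 0, 0.0], [0, -0.002, 0.035, 0, 0, 0, 0.0], [0, -0.02, 0.03, 0, 0, 0, 0.0], [-0.03, -0.025, 0, 0, 0, 0, 0.0]]]'

```text
time: 19.75
tcp_pos: [0.5765, -0.226, 0.1297]
tcp_rot: [0.705, 0.709, -0.021, 0.027]
ft_force: [2.0, -1.2, 1.9]
gripper_width: 0.0004
```

Request:
arm_command --moves '[[[-0.03, -0.025, 0, 0, 0, 0, 0.0], [-0.03, -0.025, 0, 0, 0, 0, 0.0], [-0.03, -0.025, 0, 0, 0, 0, 0.0], [-0.03, -0.025, 0, 0, 0, 0, 0.0], [0, 0, 0, 0, 0, 0, 0.0]]]'

```text
time: 20.17
tcp_pos: [0.4527, -0.3277, 0.134]
tcp_rot: [0.703, 0.711, -0.021, 0.031]
ft_force: [0.5, -0.2, -0.3]
gripper_width: -0.0
```

```bash
python3 -c "
from bolt import *
caps('m18'); bolt('pics/m18top.png')
o=readout.get_obs();print(o['tcp_pos'],o['ft_force'],o['time'])
a=cv2.imread('pics/top0.png').astype(int);b=cv2.imread('pics/m18top.png').astype(int)
for n,(x0,y0,x1,y1) in dict(beaker=(118,188,156,224),bottle=(120,150,152,182),timer=(358,180,392,212)).items(): print(n,abs(a-b)[y0:y1,x0:x1].mean().round(2))
"
```

```text
top red [0.63881964 0.13416764] 43 blue [ 0.63790406 -0.02676937] 43
  spacing 0.1609 theta 0.33 centre [0.6383 0.0342] Lend [0.639  0.1642] Rend [ 0.6375 -0.0958]
side red [0.64165278 0.13206891] 63 blue [ 0.63707223 -0.02808359] 46
  spacing 0.1602 theta 1.64 centre [0.6388 0.0329] Lend [0.6425 0.1628] Rend [ 0.6351 -0.0971]
pics/m18top.png knob col 303.1 y -0.1521 nose col 277.4 y -0.0757 [64, 61, 59, 61, 61, 76, 98, 108, 108, 96, 76, 59, 51, 53, 54, 53, 50, 56, 56, 61, 59, 62, 57, 59, 61, 60, 59, 60, 61, 61, 60, 60, 61, 60]
[ 0.45609834 -0.32500736  0.13424722] [ 1.01088192  0.17182828 -0.05532281] 20.2667
beaker 2.18
bottle 2.7
timer 60.69
```

```bash
python3 -c "
from h import *
a=cv2.imread('pics/side0.png').astype(int)
for f in('m18side','m13side'):
  b=cv2.imread('pics/%s.png'%f).astype(int);print(f,'timer',abs(a-b)[268:308,342:388].mean())
a=cv2.imread('pics/top0.png').astype(int)
for f in('m13top','m10top'):
  b=cv2.imread('pics/%s.png'%f).astype(int);print(f,'timer',abs(a-b)[180:212,358:392].mean())
a=cv2.imread('pics/side0.png');b=cv2.imread('pics/m18side.png')
t=a[266:310,340:390];print(cv2.minMaxLoc(cv2.matchTemplate(b[255:320,325:405],t,cv2.TM_CCOEFF_NORMED)),'expect (15,11)')
"
```

```text
m18side timer 17.793840579710146
m13side timer 6.48731884057971
m13top timer 67.45526960784314
m10top timer 5.74234068627451
(-0.02330539934337139, 0.9596402049064636, (30, 0), (15, 11)) expect (15,11)
```

The timer matches at exactly its starting place, and the arm is clear. I hand in.

```bash
python3 -c "
from cell import order
print(order.job_done())"
```

```text
the job is handed in; nothing more can be done
None
```

I pushed the rack in behind the post, swung its right end home against the back fence and shot the bolt across it. The job is handed in at about 20 s of the 72 s; no verdict is reported.

**Last checks:**
- **Rack:** its centre is about 21 to 23 mm in front of the fence (21 is flush), within the roughly 2 mm calibration. The clear top view gives 0.3° to the fence; the last side view said 1.6° with the blue cap partly hidden. It stopped firmly against the fence when pushed.
- **Vials:** the red and blue caps are at their correct spacing; I did not look at the two white ones after the last bolt push.
- **Beaker, bottle and timer:** all three are where they started, with nothing to show they were touched.

**Bolt:**
- **First try:** it ended only about 23 mm across. I think the gripper's knuckle dragged the knob back as I withdrew sideways.
- **Retries:** I turned the gripper 90° and pushed again. One of those passes slid over the top of the knob without touching it.
- **Final push:** the knob met a hard stop at up to 65 N.
- **Disagreement:** the bolt's final position matches fully shot to within about 2 mm, but travel measured against the starting picture is only about 35 mm. The limit is 34 mm, so the margin by that measure is thin.

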